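Load a wood-type blank through the engraver's non-return gate

TASK

Load the loose wooden type blank from the bench into the engraver's feed track: from the loading shelf, push it in through the sprung gate until the whole row of blanks is closed up without gaps and pressed up against the end stop - you should feel it take a light push, but do not force it. Leave the gate shut behind the blank, and the other things on the bench where they are.

Things in the scene. Friction and masses are not known exactly. Their poses are not given: they have to be found in the camera images.
- track: Engraver feed track, fixed to the bench, elsewhere each time. Origin on the lane's centre line, at bench height, right below the shut gate. x: feed direction, from loading shelf through gate to engraver; y: left of the feed; z up. Bed plate 12 mm thick (blanks run at z = 12 mm), x -145 to 362, y -62 to 62 mm. The engraver (320 mm tall, 200 mm wide) stands beyond x = 335 mm.
- mouth (a point): Middle of the loading shelf, on top of the bed (x = -85 mm of the track, same axes). The shelf is bare bed from x = -145 to -46 mm; then two flared guides 20 mm high, 84 mm apart at x = -46, narrowing to 66 mm at x = -7 mm. A blank laid here, long side along x, is ready to be pushed in.
- slot (a point): Middle of the slot over the lane, level with the top of the hold-down strips (x = 140, z = 41 mm of the track). Beyond the gate the lane is 65 mm wide between rails 26 mm high; flat strips over its edges from x = 8 to 270 mm hold the blanks down, so none can go in from above. The 42 mm slot left between them lets closed fingertips follow a blank in.
- lane_end (a point): Point on the bed near the lane's far end (x = 306 mm of the track), NOT the stop: a stop block with a stiff rubber face (1 mm gives 10 N), clamped across the lane, has its face anywhere from x = 288 to 324 mm. It is not measured and must be felt. Sliding the row takes under 3 N. On the stop, 4 N or more kept for half a second closes the row up; over 25 N between blanks is forcing it.
- gate (a joint): Gate angle, rad: 0 shut (leaf straight across the lane on its stop, cannot swing outward), positive inward (along the feed), at most 1.5. Spring-closed; a blank needs 3 to 6 N to pass and opens it to about 1.3, the tip rubbing along its left side. It shuts by itself once the blank's rear face is 58 mm past the gate and no finger stands in the way.
- gate_tip (a point): Free end of the gate's steel leaf, half-way up. Leaf 4 mm thick, 20 mm tall (15 to 35 mm above the bench), 55 mm long, hinged on a post at x = 0, y = +44.5 mm of the track, outside the left rail. A finger in the lane behind the blank is caught by the leaf if pulled back (over 20 N on it is forcing it); lifted straight up it comes free.
- blank_mid (a point): Centre of the loose type blank, a plain pale wooden block lying flat on the bench near the loading end: 72 mm long (its x), 62 mm wide (its y), 23.3 mm high (its z), about 75 g. It fits the lane only with the long side along the feed; either end first.
- row2_mid (a point): Centre of the blank in the lane nearer to the gate; same size, long side along the lane. There are unmeasured gaps, up to about 20 mm between the two and 45 mm before the end stop.
- row1_mid (a point): Centre of the blank in the lane next to the end stop; same size, long side along the lane.
- ink_tin: Bystander: round ink tin, 72 mm across, 45 mm high; origin at the middle of its underside.
- furniture: Bystander: dark strip of wood 160 x 24 x 16 mm, origin at the middle of its underside.
- planer: Bystander: wooden planing block 110 x 55 x 60 mm, origin at the middle of its underside.
Things that resemble listed ones, but are neither listed nor needed, are in the scene too. What is shaped like the part that bears row1_mid but purple is not meant. Leave any orange or purple look-alike of the part that bears blank_mid alone.

How it is judged:
On the way, in this order (a step that is already met when the one before it is completed fails the run):
1. the blank, lying flat, is in the gateway and holds the gate open (value of joint gate above 0.9 rad and x of blank_mid in the frame of track between -0.025 and 0.08 m and z of blank_mid in the frame of track below 0.028 m), for 0.1 s.
2. the row is closed up and pressed on the stop with at least 4 N between the new blank and the next (contact force between blank and row2 above 4 N and x of blank_mid in the frame of track above 0.09 m), for 0.2 s.
At the end, for the whole second after the job is handed in: The gate is shut (within 0.06 rad); the blank lies flat in the lane with its rear face at least 58 mm past the gate, at rest; no gap over 3 mm between it and the next blank, nor between the two others; the robot has let go (value of joint gate below 0.06 rad and x of blank_mid in the frame of track above 0.094 m and z of blank_mid in the frame of track below 0.0265 m and distance between blank_mid and row2_mid below 0.075 m and distance between row2_mid and row1_mid below 0.075 m and linear speed of blank below 0.01 m/s); the robot touches nothing.
It fails at once if the blanks are rammed: more than 25 N between the new blank and the row (contact force between blank and row2 above 25 N).
It fails at once if the gate is forced: more than 20 N between fingers and gate (contact force between the fingers and gate above 20 N).
It fails at once if a bystander is moved more than 15 mm (distance of any of ink_tin, furniture, planer from where it was at the start of the episode above 0.015 m).
It also fails if it takes over 54 s, if anything falls off the work surface, if the arm or the gripper's body presses on something with over 40 N, if the wrist force passes 120 N, or if a joint passes its speed limit or range.

ROBOT

A 7-joint arm with a two-finger parallel gripper is mounted at the origin on the work surface. World frame = base frame: x ahead of the robot, y to its left, z up, the work surface at z = 0. Lengths are in m, angles in rad, forces in N, time in s.
With the tool pointing down it reaches from about 0.425 to 0.925 m from the base axis. Payload 6.8 kg.
Tool frame: the origin (TCP) lies on the centre line of the jaws, within the pads' length; the fingertips stand 8 mm ahead of it and the grasp point (between the pads) lies 11 mm behind it (bot.tips_ahead is the distance from the TCP to the fingertips, in m); z points along the fingers, y is the line along which they close (so a half turn about z gives the same grasp; the last joint's range is limited). The gripper opens to 85 mm and grips with 20 to 120 N. Pads are 22 mm wide; open, the fingers measure 114 mm over their backs; the gripper's body (76 mm by 85 mm) begins 54 mm behind the grasp point. The pads swing forward as they close: fully open they stand 13 mm farther back than shut.
Start: joints at [-1.445, 0.477, 0.022, 1.555, -0.011, 1.109, -0.083], TCP at [0.156, 0.657, 0.239] pointing down, gripper open.
Joint ranges: [-2.96, 2.96], [-0.34, 2.1], [-1.41, 1.46], [0.24, 2.44], [-1.37, 4.51], [0.17, 1.92], [-2.96, 2.96]. Speed limits (rad/s): [2.39, 2.39, 3.14, 3.14, 3.14, 3.14, 3.14].

INTERFACE

Orientations are given as a unit quaternion [w, x, y, z].
In Python, from station import bot gives the robot as it stands.
- The arm moves only by the tool send_rows, never from a script. Its argument "deltas" is text: rows parted by semicolons, each of 4 numbers parted by spaces: the shift along the tool's x, y, z in m, then the turn about the tool's z in degrees. In form: x y z spin; .... A call has 1 to 5 rows; each row is the pose to reach, as a shift and turn from the pose commanded when the call began, along the tool's axes at that moment; what a row does not reach only later rows make up. A row lasts 1/10 s, in which the tool goes at most 50 mm and 8.59 degrees, less where a joint would pass 70% of its speed; a pose out of reach is approached as far as the arm can. A call with a gripper value outside its range is refused whole. "claw" is the opening, from 0 (shut) to 1 (fully open), set as the call begins (left out, the last holds). The fingers move at their own pace and stop on an object; "force" is the grip in N (left out, the last holds). Time passes only in rows, so rows that repeat a pose let the fingers close. It gives the time, the measured TCP pose, the force, the opening and the grip force at its end, in the units of the state.
- bot.get_obs(): the state, without advancing time (a new reading comes with each control period).
- bot.read_camera(name): name is "side" or "top" or "wrist"; returns a dict with "img" (480x640x3 uint8, red, green, blue), "depth" (480x640 float32, m along the optical axis (not along the pixel's ray), 0 where there is no reading), "fx", "fy", "cx", "cy" (pixels), "camera_from_world" (4x4, takes a point from world to camera coordinates). Camera axes: x right, y up, looking along -z (the intrinsics and any distortion apply to the point x, -y, -z); pixel columns grow to the right and rows downward; lengths in m; the calibration is good to about 2 mm. A picture is of the moment at which its call begins.
- bot.hand_in(): hands the job in; it is judged then, once.
Trained networks look in a picture, given as the dict that the camera call returned (one of the last four; its "shot" number tells which), for a name from the list of things; names that differ only in an ending like _2 or _b are one class to them, and where a whole thing is asked for, a point or a joint stands for the part that bears it (a point fixed in the world has none). Each returns a list of dicts, best first, with "confidence" (0 to 1); they miss things now and then, are a little off and sometimes report something else, mostly with a low value. They report only what shows in the picture. A call takes as long as a camera call. They do not tell look-alikes from the thing itself.
- bot.masks_of(picture, query): "mask" (480x640 bool, what is visible of it).
- bot.landmark_of(picture, query): "xyz" ([x, y, z] in m, in world coordinates, good to about 4 mm: a listed point, or the origin of a listed thing).
The state is a dict: "t": time; "q": joint angles; "joint_vel": joint speeds; "joint_torque": joint torques, N m; "eef_pos": TCP position; "tool_rot": TCP orientation; "contact_force": force on the tool from outside, world axes, zero at the start; "torque": the same for the moment, N m; "gripper_width": opening from 0.0 (shut) to 1.0 (fully open); "grasp_force": force on a finger pad.
Only numpy, scipy, OpenCV 4.12 (cv2) and the standard library are available. Lean on these libraries where they do the work, as an engineer would, in place of code of your own. Each camera call takes 0.05 s, during which the arm holds its last target. There are 200 camera calls.

## Working session

There is one attempt and no reset: what is moved stays moved. The work goes in short steps, Python scripts to look and compute and a tool call to move; the robot and the scene stay as the last step left them, time stands still between calls to the robot, and variables do not carry over. Pictures are saved under pics/ and viewed, at most 10 in all, crops included, and the job is handed in when it is done.

Besides the shell and the picture viewer there is one more tool, called after "Request:" as name(argument=value, ...), one argument or row to a line, values as JSON. send_rows: Moves the arm, as the interface text tells. Its arguments: {"type":"object","properties":{"deltas":{"type":"string"},"claw":{"type":"number"},"force":{"type":"number"}},"required":["deltas"]}

```bash
ls; mkdir -p pics
cat > h.py <<'E'
import numpy as np, cv2
from station import bot
def snap(n,f):
    p=bot.read_camera(n); cv2.imwrite(f'pics/{f}.png',p['img'][:,:,::-1]); return p
def world(p,mask):
    v,u=np.nonzero(mask&(p['depth']>0)); d=p['depth'][v,u]
    c=np.stack([(u-p['cx'])/p['fx']*d,-(v-p['cy'])/p['fy']*d,-d,np.ones_like(d)])
    return (np.linalg.inv(p['camera_from_world'])@c)[:3].T,u,v
E
python3 - <<'E'
from h import *
t=snap('top','top1'); 
print(bot.get_obs())
for n in ['track','mouth','slot','lane_end','gate_tip','blank_mid','row2_mid','row1_mid','ink_tin','furniture','planer']:
    print(n,[(np.round(r['xyz'],3).tolist(),round(r['confidence'],2)) for r in bot.landmark_of(t,n)][:4])
s=snap('side','side1')
for n in ['track','mouth','slot','lane_end','gate_tip','blank_mid','row2_mid','row1_mid']:
    print(n,[(np.round(r['xyz'],3).tolist(),round(r['confidence'],2)) for r in bot.landmark_of(s,n)][:4])
cv2.imwrite('pics/a.png',cv2.resize(np.hstack([t['img'],s['img']])[:,:,::-1],(800,300)))
E
```

```text
pics
{'t': 0.05, 'q': array([-1.44510669,  0.47777157,  0.02235794,  1.55642843, -0.01149239,
        1.10928696, -0.08308945]), 'joint_vel': array([-1.10278752e-05, -1.36012721e-03, -1.69845608e-03, -1.02850209e-03,
        1.45662710e-03, -1.14661234e-03,  2.82191575e-04]), 'joint_torque': array([ 3.59217833e-03, -5.98292613e+01,  1.61499985e+00, -2.82255310e+01,
        1.28079270e-02,  5.19833935e-03, -1.38668861e-05]), 'eef_pos': array([0.15626962, 0.65608627, 0.2383549 ]), 'tool_rot': array([-3.05489600e-05,  1.16619006e-01,  9.93176333e-01, -8.82403998e-04]), 'contact_force': array([-0.12325283,  0.09950017, -0.33994101]), 'torque': array([-0.0224528 ,  0.04282212,  0.01394563]), 'grasp_force': 0.0, 'gripper_width': 0.998147657287409}
track [([0.57, 0.051, 0.002], 0.78)]
mouth [([0.572, -0.034, 0.012], 0.7), ([0.57, 0.19, 0.04], 0.35), ([0.724, -0.29, -0.0], 0.34)]
slot [([0.572, 0.192, 0.04], 0.58)]
lane_end [([0.574, 0.359, 0.014], 0.95), ([0.75, -0.111, -0.002], 0.72)]
gate_tip [([0.579, 0.051, 0.027], 0.36)]
blank_mid [([0.425, -0.149, 0.014], 0.95), ([0.531, -0.287, 0.01]
[... 226 characters left out ...]
9, -0.29, 0.0], 0.84)]
furniture [([0.342, 0.273, 0.001], 0.88)]
planer [([0.75, -0.11, -0.002], 0.79), ([0.579, 0.049, 0.024], 0.75)]
track [([0.567, 0.05, -0.0], 0.88)]
mouth [([0.564, -0.036, 0.013], 0.94)]
slot [([0.569, 0.191, 0.038], 0.94), ([0.339, 0.273, 0.003], 0.73)]
lane_end [([0.575, 0.351, 0.011], 0.73)]
gate_tip [([0.582, 0.051, 0.03], 0.73), ([0.72, -0.287, -0.004], 0.69)]
blank_mid [([0.403, -0.284, 0.013], 0.95), ([0.566, 0.053, -0.001], 0.71), ([0.532, -0.289, 0.012], 0.65), ([0.426, -0.145, 0.015], 0.64)]
row2_mid [([0.569, 0.213, 0.025], 0.96)]
row1_mid [([0.392, 0.437, 0.01], 0.76), ([0.38, 0.091, 0.012], 0.73), ([0.577, 0.293, 0.024], 0.63), ([0.57, 0.19, 0.039], 0.26)]
```

View pics/top1.png

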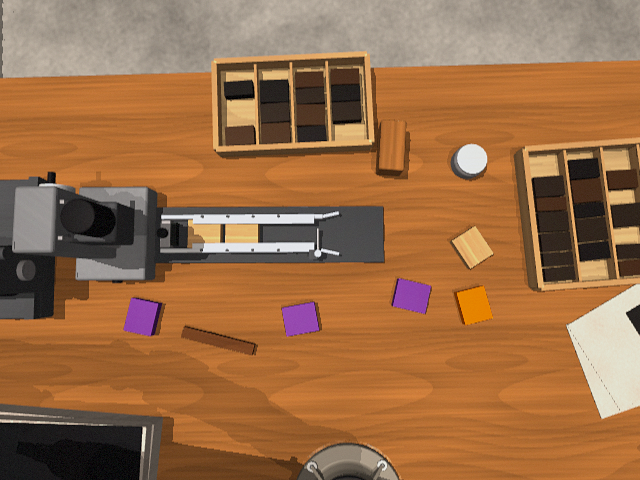

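View pics/side1.png

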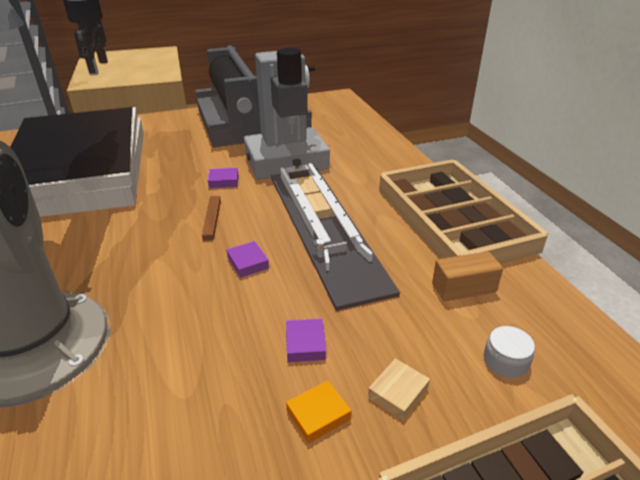

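The top view shows the pale blank at about (472,247), purple and orange look-alikes below it, and the track feeding left (world +y) with its gate near (318,240) and two pale blanks in the lane at (205,233) and (242,233). The side view agrees. Next I measure the blank and the track precisely.

Run:
```python
from h import *
from scipy.spatial.transform import Rotation as R
t=bot.read_camera('top'); W,u,v=world(t,np.ones((480,640),bool))
def rect(sel): 
    r=cv2.minAreaRect(W[sel][:,:2].astype(np.float32)*1000); return [np.round(x,1) for x in r], np.round(np.median(W[sel][:,2]),4), sel.sum()
near=lambda x,y,r:np.hypot(W[:,0]-x,W[:,1]-y)<r
b=near(.531,-.287,.06)&(abs(W[:,2]-.0233)<.004)
print('blank',rect(b)); bx=W[b][:,:2]; print('mean',bx.mean(0))
s=near(.57,-.05,.02); print('bed z',np.median(W[s][:,2]))
# bed edges on the shelf
sel=(W[:,1]>-.15)&(W[:,1]<.0)&(W[:,0]>.48)&(W[:,0]<.66)&(abs(W[:,2]-.012)<.004)&(t['img'][v,u].max(1)<90)
print('bed',rect(sel))
for m in bot.masks_of(t,'track')[:1]:
    P,_,_=world(t,m['mask']); 
    st=P[(abs(P[:,2]-.041)<.006)&(P[:,1]<.33)]; print('strips', [np.round(x,1) for x in cv2.minAreaRect(st[:,:2].astype(np.float32)*1000)])
sel=(W[:,1]>.06)&(W[:,1]<.345)&(abs(W[:,0]-.571)<.018)
for y in np.arange(.12,.345,.004):
    q=sel&(abs(W[:,1]-y)<.002); print(round(y,3),np.round(np.median(W[q][:,2])*1000,1),np.median(t['img'][v,u][q],0).astype(int),end=' | ')
o=bot.get_obs();print(R.from_quat(np.roll(o['tool_rot'],-1)).as_matrix().round(3),o['eef_pos'])
p=t['camera_from_world'];print('cam',np.linalg.inv(p)[:3,3],t['fx'])
```

```text
blank ([array([ 528.5, -287.4]), array([72. , 63.6]), np.float64(31.1)], np.float64(0.0225), np.int64(915))
mean [ 0.52818217 -0.28702087]
bed z 0.011499748295856649
bed ([array([563.3, -48.2]), array([123.5,  96.3]), np.float64(0.0)], np.float64(0.0113), np.int64(2313))
strips [array([561.2, 168.6]), array([322.3, 101.4]), np.float64(89.9)]
0.12 10.8 [80 78 78] | 0.124 11.6 [79 78 78] | 0.128 11.0 [78 78 77] | 0.132 11.0 [79 78 78] | 0.136 11.5 [78 78 78] | 0.14 10.6 [79 78 79] | 0.144 11.3 [79 78 79] | 0.148 11.5 [79 79 79] | 0.152 11.1 [79 78 79] | 0.156 11.0 [79 79 78] | 0.16 11.5 [79 79 79] | 0.164 11.6 [81 79 80] | 0.168 10.6 [81 80 80] | 0.172 11.2 [41 41 41] | 0.176 12.9 [45 45 39] | 0.18 34.3 [231 185 114] | 0.184 34.8 [229 183 113] | 0.188 34.1 [228 183 112] | 0.192 34.5 [228 182 111] | 0.196 34.0 [228 184 112] | 0.2 34.2 [228 183 112] | 0.204 34.9 [228 183 111] | 0.208 34.6 [229 183 113] | 0.212 34.3 [229 183 112] | 0.216 34.6 [228 182 112] | 0.22 33.9 [228 182 110] | 0.224 33.9 [229 181 111] | 0.228 34.2 [228 181 110] | 0.232 34.7 [228 181 110] | 0.236 35.3 [228 181 111] 
[... 340 characters left out ...]
0.284 34.9 [228 184 113] | 0.288 35.3 [229 185 113] | 0.292 34.0 [229 184 112] | 0.296 35.0 [228 180 110] | 0.3 33.9 [228 179 110] | 0.304 34.6 [228 179 109] | 0.308 34.7 [227 177 107] | 0.312 34.9 [229 180 110] | 0.316 34.5 [163 119  77] | 0.32 35.0 [149 108  66] | 0.324 34.6 [149 108  66] | 0.328 34.1 [154 111  67] | 0.332 32.8 [117  88  58] | 0.336 15.8 [48 44 41] | 0.34 11.6 [38 38 41] | 0.344 11.3 [38 38 40] | [[-0.973  0.232 -0.   ]
 [ 0.232  0.973  0.   ]
 [ 0.    -0.    -1.   ]] [0.15636683 0.65664306 0.239325  ]
cam [0.46754756 0.03448831 0.98310546] 441.07101270669835
  return _methods._mean(a, axis=axis, dtype=dtype,
  ret = ret.dtype.type(ret / rcount)
  ret = um.true_divide(
<stdin>:18: RuntimeWarning: invalid value encountered in cast
```

```bash
cat >> h.py <<'E'
from scipy.spatial.transform import Rotation as R
def pose():
    o=bot.get_obs(); M=R.from_quat(np.roll(o['tool_rot'],-1)).as_matrix()
    return o,M
def go(x,y,z,yaw):
    "needed shift in tool axes and spin to TCP x,y,z with tool y at world angle yaw deg"
    o,M=pose(); d=M.T@(np.array([x,y,z])-o['eef_pos']); cur=np.degrees(np.arctan2(M[1,1],M[0,1]))
    print('go',d.round(4),'spin',round((cur-yaw+180)%360-180,1),'len',np.linalg.norm(d).round(3),'q',o['q'].round(2),'t',o['t'],'yaw',cur.round(2),'tilt',M[:,2].round(4))
E
python3 - <<'E' 2>/dev/null
from h import *
t=bot.read_camera('top'); W,u,v=world(t,np.ones((480,640),bool)); C=t['img'][v,u].astype(int)
L=[]
for y in np.arange(.075,.305,.01):
    q=(abs(W[:,1]-y)<.005)&(abs(W[:,0]-.57)<.05)&(W[:,2]>.037)&(C.min(1)>150)&(C.max(1)-C.min(1)<30)
    x=W[q,0]; lo,hi=x[x<.57],x[x>.57]
    if len(lo) and len(hi): L.append((y,lo.max(),hi.min(),lo.min(),hi.max()))
L=np.array(L); print(L[::6].round(4))
for s in ((1,2),(3,4)): c=L[:,s].mean(1); f=np.polyfit(L[:,0],c,1); print('centre line x=',f, 'at y .05',np.polyval(f,.05))
E=[]
for y in np.arange(-.085,.3,.01):
    q=(abs(W[:,1]-y)<.005)&(abs(W[:,0]-.57)<.075)&(abs(W[:,2]-.012)<.003)&(C.max(1)<100)&(C.max(1)-C.min(1)<15)
    if q.sum(): E.append((y,W[q,0].min(),W[q,0].max()))
E=np.array(E);print(E[::5].round(4)); f=np.polyfit(E[:,0],E[:,1:],1);print(f)
go(.25,.46,.26,50)
E
```

```text
[[0.075  0.5431 0.5881 0.5279 0.6063]
 [0.135  0.5469 0.5901 0.5277 0.6076]
 [0.195  0.5464 0.5912 0.5289 0.6092]
 [0.255  0.5477 0.5925 0.5302 0.6108]]
centre line x= [0.02034432 0.5649734 ] at y .05 0.56599061343004
centre line x= [0.02113947 0.56503626] at y .05 0.5660932329799033
[[-0.085   0.5017  0.622 ]
 [-0.035   0.5029  0.6232]
 [ 0.015   0.5041  0.6245]
 [ 0.065   0.5054  0.6258]
 [ 0.115   0.5065  0.6272]
 [ 0.165   0.5078  0.6284]
 [ 0.215   0.509   0.6296]
 [ 0.265   0.5103  0.6289]]
[[0.02275449 0.0203587 ]
 [0.50379892 0.62435489]]
go [-0.1366 -0.1696 -0.0207] spin 26.6 len 0.219 q [-1.45  0.48  0.02  1.56 -0.01  1.11 -0.08] t 1.2 yaw 76.6 tilt [-0.  0. -1.]
```

Request:
send_rows(
  deltas="-0.027 -0.034 -0.004 8.5; -0.054 -0.068 -0.008 17; -0.082 -0.102 -0.012 25.5; -0.11 -0.136 -0.016 34; -0.137 -0.17 -0.02 42.5",
  claw=1,
)

```text
t: 1.7
eef_pos: [0.251, 0.4579, 0.2596]
tool_rot: [-0.0, 0.471, 0.882, 0.0]
contact_force: [0.5, 0.5, 0.8]
gripper_width: 0.996
grasp_force: 0.0
```

```bash
python3 -c "
from h import *
go(.38,.26,.26,-9)
go(.46,.05,.26,-50)"
```

```text
go [-0.2362 -0.0027 -0.0005] spin 42.7 len 0.236 q [-1.37  0.2   0.21  1.91 -0.05  1.04 -0.55] t 1.7 yaw 33.74 tilt [ 1.e-04  6.e-04 -1.e+00]
go [-0.4552 -0.0528 -0.0006] spin 83.7 len 0.458 q [-1.37  0.2   0.21  1.91 -0.05  1.04 -0.55] t 1.7 yaw 33.74 tilt [ 1.e-04  6.e-04 -1.e+00]
```

Request:
send_rows(
  deltas="-0.047 0 0 8.5; -0.094 0 0 17; -0.141 -0.001 0 25.5; -0.188 -0.002 0 34; -0.236 -0.003 0 42.5",
)

```text
t: 2.2
eef_pos: [0.3808, 0.2609, 0.2597]
tool_rot: [-0.0, 0.759, 0.651, 0.001]
contact_force: [1.0, 1.1, 0.1]
gripper_width: 0.998
grasp_force: 0.0
```

```bash
python3 -c "
from h import *
go(.46,.05,.26,-50)"
```

```text
go [-0.1965  0.1102 -0.0005] spin 41.3 len 0.225 q [-1.15  0.09  0.45  2.05 -0.05  1.01 -0.83] t 2.2 yaw -8.72 tilt [ 5.0e-04  1.1e-03 -1.0e+00]
```

Request:
send_rows(
  deltas="-0.039 0.022 0 8.5; -0.078 0.044 0 17; -0.118 0.066 0 25.5; -0.157 0.088 0 34; -0.197 0.11 0 41",
)

```text
t: 2.7
eef_pos: [0.4606, 0.0499, 0.2597]
tool_rot: [-0.0, 0.939, 0.344, 0.001]
contact_force: [0.2, 0.1, -1.4]
gripper_width: 0.998
grasp_force: 0.0
```

```bash
python3 -c "
from h import *
go(.51,-.16,.26,-58.9)
go(.528,-.287,.15,-58.9)"
```

```text
go [-0.098   0.192  -0.0005] spin 9.2 len 0.216 q [-0.89  0.1   0.71  2.05 -0.08  1.01 -1.01] t 2.7 yaw -49.7 tilt [ 0.001   0.0011 -1.    ]
go [-0.1666  0.3005  0.1094] spin 9.2 len 0.361 q [-0.89  0.1   0.71  2.05 -0.08  1.01 -1.01] t 2.7 yaw -49.7 tilt [ 0.001   0.0011 -1.    ]
```

Request:
send_rows(
  deltas="-0.02 0.038 0 2; -0.04 0.076 0 4; -0.06 0.114 0 6; -0.08 0.152 0 8; -0.1 0.19 0 9.2",
)

```text
t: 3.2
eef_pos: [0.5082, -0.1593, 0.2595]
tool_rot: [-0.0, 0.963, 0.27, 0.0]
contact_force: [-0.8, 0.1, -0.0]
gripper_width: 0.998
grasp_force: 0.0
```

```bash
python3 -c "
from h import *
go(.528,-.287,.16,-58.9)"
```

```text
go [-0.0497  0.1193  0.0995] spin 0.3 len 0.163 q [-0.5   0.29  0.85  1.91 -0.25  1.05 -0.58] t 3.2 yaw -58.63 tilt [ 8.e-04  4.e-04 -1.e+00]
```

Move above the blank and check with the wrist and top cameras.

Request:
send_rows(
  deltas="-0.012 0.03 0.025 0; -0.025 0.06 0.05 0; -0.037 0.09 0.075 0; -0.05 0.119 0.1 0; -0.05 0.119 0.1 0",
)

```text
t: 3.7
eef_pos: [0.5246, -0.2896, 0.1564]
tool_rot: [0.0, 0.963, 0.268, -0.002]
contact_force: [-0.9, 0.7, 0.7]
gripper_width: 0.997
grasp_force: 0.0
```

Run:
```python
from h import *
w=snap('wrist','w1')
W,u,v=world(w,np.ones((480,640),bool)); C=w['img'][v,u].astype(int)
b=(np.hypot(W[:,0]-.529,W[:,1]+.287)<.06)&(abs(W[:,2]-.0233)<.005)&(C[:,0]>C[:,2]+20)
print([np.round(x,1) for x in cv2.minAreaRect(W[b][:,:2].astype(np.float32)*1000)],b.sum(),np.median(W[b][:,2]))
print([(r['xyz'],r['confidence']) for r in bot.landmark_of(w,'blank_mid')])
go(.528,-.287,.02,-58.9)
```

```text
[array([ 531.6, -284.7]), array([72. , 62.1]), np.float64(31.5)] 9900 0.024741577652843016
[([0.4009, -0.2835, 0.0134], 0.93), ([0.5287, -0.2844, 0.0115], 0.9), ([0.4297, -0.1476, 0.0117], 0.66)]
go [0.0008 0.0016 0.1387] spin 0.2 len 0.139 q [-0.15  0.54  0.74  1.85 -0.45  0.92 -0.22] t 3.8 yaw -58.7 tilt [-1.4e-03  2.0e-04 -1.0e+00]
```

View pics/w1.png

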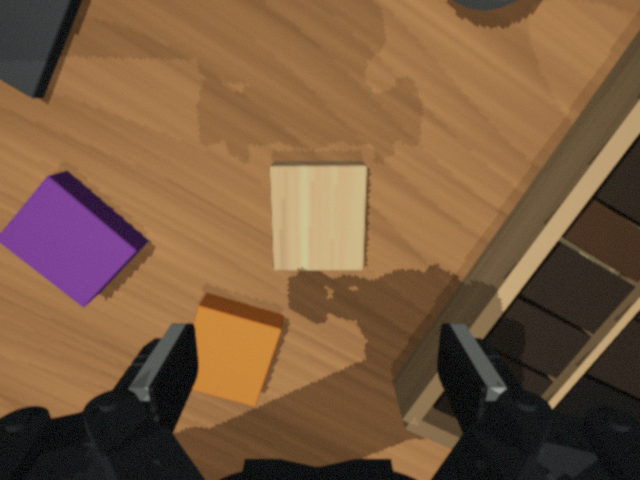

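The wrist view shows the pale blank square to the jaws at about (320,217). Orange and the tray are clear of the finger paths.

```bash
python3 -c "
from h import *
go(.5305,-.286,.011,-58.6)"
```

```text
go [0.0035 0.0021 0.1477] spin -0.1 len 0.148 q [-0.15  0.54  0.74  1.85 -0.45  0.92 -0.22] t 3.8 yaw -58.7 tilt [-1.4e-03  2.0e-04 -1.0e+00]
```

Request:
send_rows(
  deltas="0.001 0.001 0.04 0; 0.002 0.002 0.08 0; 0.003 0.002 0.115 0; 0.003 0.002 0.135 0; 0.003 0.002 0.135 0",
)

```text
t: 4.3
eef_pos: [0.5304, -0.2829, 0.0227]
tool_rot: [-0.002, 0.962, 0.272, -0.001]
contact_force: [0.5, 0.7, 0.1]
gripper_width: 0.997
grasp_force: 0.0
```

```bash
python3 -c "
from h import *
print(bot.get_obs()['eef_pos'])
go(.5305,-.286,.011,-58.6)"
```

```text
[ 0.53038849 -0.2828606   0.02267243]
go [-0.0015  0.0028  0.0117] spin 0.2 len 0.012 q [-0.04  0.72  0.59  1.91 -0.61  0.7  -0.11] t 4.3 yaw -58.45 tilt [-0.0029  0.0026 -1.    ]
```

Request:
send_rows(
  deltas="-0.001 0.003 0.006 0; -0.001 0.003 0.011 0; -0.001 0.003 0.011 0; -0.001 0.003 0.011 0",
)

```text
t: 4.7
eef_pos: [0.532, -0.2888, 0.0141]
tool_rot: [0.0, 0.963, 0.271, 0.001]
contact_force: [-0.2, 0.0, 0.1]
gripper_width: 1.003
grasp_force: 0.0
```

Request:
send_rows(
  deltas="0 0 0 0; 0 0 0 0; 0 0 0 0; 0 0 0 0; 0 0 0 0",
  claw=0,
  force=40,
)

```text
t: 5.2
eef_pos: [0.5318, -0.2888, 0.0139]
tool_rot: [0.0, 0.963, 0.271, 0.0]
contact_force: [-1.3, 1.3, 5.5]
gripper_width: 0.717
grasp_force: 43.8
```

Request:
send_rows(
  deltas="0 0 0 0; 0 0 -0.01 0; 0 0 -0.03 0; 0 0 -0.06 0; 0 0 -0.09 0",
)

```text
t: 5.7
eef_pos: [0.5311, -0.2886, 0.1044]
tool_rot: [-0.0, 0.963, 0.27, -0.0]
contact_force: [0.9, 0.0, -0.9]
gripper_width: 0.708
grasp_force: 43.7
```

```bash
python3 -c "
from h import *
print(bot.get_obs()['eef_pos'])
go(.564,-.037,.09,-1.2)"
```

```text
[ 0.53109717 -0.28864965  0.10441794]
go [ 0.1592 -0.1977  0.0144] spin -57.4 len 0.254 q [-0.1   0.62  0.69  1.87 -0.52  0.84 -0.17] t 5.7 yaw -58.61 tilt [-9.e-04  1.e-04 -1.e+00]
```

Request:
send_rows(
  deltas="0.025 -0.03 0 -8; 0.05 -0.06 0 -16; 0.075 -0.092 0 -24; 0.1 -0.124 0 -32; 0.125 -0.155 0 -40",
)

```text
t: 6.2
eef_pos: [0.5574, -0.0897, 0.1039]
tool_rot: [0.0, 0.81, 0.586, 0.0]
contact_force: [0.1, -1.0, -1.1]
gripper_width: 0.715
grasp_force: 43.7
```

```bash
python3 -c "
from h import *
go(.564,-.04,.08,-1.2)"
```

```text
go [ 0.0493 -0.0093  0.0239] spin -17.1 len 0.056 q [-0.35  0.51  0.52  1.96 -0.36  0.75  0.06] t 6.2 yaw -18.28 tilt [ 5.e-04 -1.e-04 -1.e+00]
```

Request:
send_rows(
  deltas="0.02 -0.004 0.006 -6; 0.04 -0.008 0.012 -12; 0.049 -0.009 0.024 -17; 0.049 -0.009 0.024 -17",
)

```text
t: 6.6
eef_pos: [0.5639, -0.04, 0.0785]
tool_rot: [-0.001, 0.716, 0.698, -0.0]
contact_force: [-0.1, -0.6, -0.5]
gripper_width: 0.713
grasp_force: 43.7
```

Run:
```python
from h import *
w=snap('wrist','w2'); t=snap('top','t2'); print(bot.get_obs()['eef_pos'])
go(.564,-.04,.027,-1.2)
W,u,v=world(t,np.ones((480,640),bool)); C=t['img'][v,u].astype(int)
b=(np.hypot(W[:,0]-.564,W[:,1]+.04)<.08)&(C[:,0]>C[:,2]+60)&(W[:,2]>.05)
print(b.sum(),W[b].min(0),W[b].max(0),W[b].mean(0))
print([(r['xyz'].tolist() if hasattr(r['xyz'],'tolist') else r['xyz'],r['confidence']) for n in ('blank_mid','mouth','gate_tip') for r in bot.landmark_of(w,n)])
cv2.imwrite('pics/c2.png',cv2.resize(np.hstack([w['img'],cv2.resize(t['img'][140:340,200:467],(640,480))])[:,:,::-1],(800,300)))
```

```text
[ 0.56435485 -0.04271439  0.07965769]
go [ 0.0027 -0.0004  0.0527] spin -0.6 len 0.053 q [-0.35  0.54  0.42  1.97 -0.32  0.7   0.23] t 6.7 yaw -1.76 tilt [-2.e-04 -5.e-04 -1.e+00]
46 [ 0.56504115 -0.09456543  0.39108306] [0.61490243 0.00755708 0.43235006] [ 0.59964721 -0.04226719  0.41417446]
[([0.5643, -0.0394, 0.0751], 0.84), ([0.7552, -0.1096, 0.0021], 0.2), ([0.5767, 0.0544, 0.0244], 0.76)]
```

View pics/c2.png

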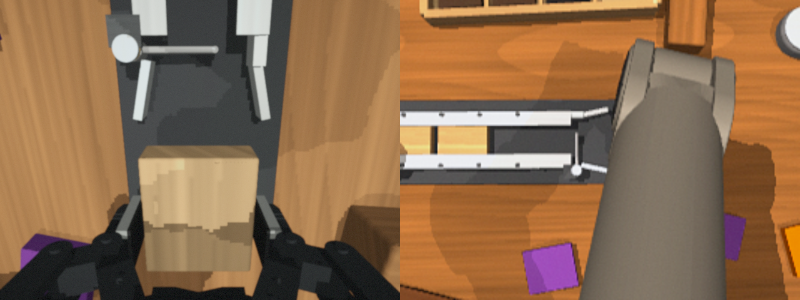

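The wrist view shows the blank held square, with the guides and gate straight ahead. I refine the lane centre from this close view.

```bash
python3 - <<'E' 2>/dev/null
from h import *
w=bot.read_camera('wrist')
W,u,v=world(w,np.ones((480,640),bool)); C=w['img'][v,u].astype(int)
for y in np.arange(-.08,.19,.015):
    q=(abs(W[:,1]-y)<.003)&(abs(W[:,0]-.565)<.06)&(W[:,2]>.024)&(W[:,2]<.046)&(C.min(1)>120)&(C.max(1)-C.min(1)<30)
    x=W[q,0]; lo,hi=x[x<.567],x[x>.567]
    b=(abs(W[:,1]-y)<.003)&(abs(W[:,0]-.565)<.08)&(abs(W[:,2]-.012)<.004)&(C.max(1)<100)
    if len(lo) and len(hi): print(round(y,3),lo.max().round(4),hi.min().round(4),((lo.max()+hi.min())/2).round(4))
    if b.sum()>5: print('   bed',round(y,3),W[b,0].min().round(4),W[b,0].max().round(4))
k=(abs(W[:,0]-.565)<.04)&(W[:,1]<.02)&(W[:,2]>.075)&(C[:,0]>C[:,2]+30); print([np.round(x,1) for x in cv2.minAreaRect(W[k][:,:2].astype(np.float32)*1000)],bot.get_obs()['eef_pos'])
go(.564,-.04,.027,-1.2)
E
```

```text
bed -0.08 0.6252 0.6282
   bed -0.065 0.5041 0.628
   bed -0.05 0.5048 0.6286
   bed -0.035 0.505 0.6288
   bed -0.02 0.5055 0.6293
   bed -0.005 0.5058 0.6295
0.01 0.5273 0.6079 0.5676
   bed 0.01 0.5059 0.6299
0.025 0.5309 0.6049 0.5679
   bed 0.025 0.5064 0.6305
0.04 0.5348 0.6007 0.5677
   bed 0.04 0.5064 0.6304
0.055 0.567 0.567 0.567
   bed 0.055 0.5285 0.631
0.07 0.5481 0.5898 0.5689
   bed 0.07 0.5449 0.6317
   bed 0.085 0.507 0.52
[array([565.3, -41.6]), array([73.3, 71. ]), np.float64(88.1)] [ 0.56473927 -0.04307411  0.07991182]
go [ 0.0031 -0.0009  0.0529] spin -0.5 len 0.053 q [-0.35  0.54  0.42  1.97 -0.33  0.7   0.23] t 6.9 yaw -1.74 tilt [ 8.e-04 -5.e-04 -1.e+00]
```

Request:
send_rows(
  deltas="0.001 0.001 0.02 -0.4; 0.001 0.001 0.04 -0.4; 0.001 0.001 0.048 -0.4; 0.001 0.001 0.051 -0.4; 0.001 0.001 0.051 -0.4",
)

```text
t: 7.4
eef_pos: [0.5657, -0.0414, 0.0285]
tool_rot: [0.0, 0.715, 0.699, -0.0]
contact_force: [-0.4, 0.1, -0.9]
gripper_width: 0.714
grasp_force: 43.7
```

```bash
python3 -c "
from h import *
o=bot.get_obs();print(o['eef_pos'],o['contact_force'])
go(.5665,-.042,.026,-1.2)"
```

```text
[ 0.56567345 -0.04138564  0.02848115] [-0.36228955  0.11022791 -0.85103347]
go [-0.0006  0.0008  0.0025] spin -0.0 len 0.003 q [-0.32  0.62  0.37  1.98 -0.37  0.61  0.27] t 7.4 yaw -1.24 tilt [ 0.e+00 -2.e-04 -1.e+00]
```

Request:
send_rows(
  deltas="0 0.001 0.001 0; 0 0.001 0.002 0; 0 0.001 0.002 0",
)

```text
t: 7.7
eef_pos: [0.5669, -0.041, 0.0267]
tool_rot: [0.0, 0.714, 0.7, 0.0]
contact_force: [-1.0, 1.0, 0.5]
gripper_width: 0.712
grasp_force: 43.7
```

Request:
send_rows(
  deltas="0 0 0 0; 0 0 0 0; 0 0 0 0; 0 0 -0.02 0; 0 0 -0.06 0",
  claw=1,
)

```text
t: 8.2
eef_pos: [0.5643, -0.0408, 0.0846]
tool_rot: [-0.002, 0.714, 0.7, -0.002]
contact_force: [0.2, -0.3, -0.5]
gripper_width: 0.999
grasp_force: 0.0
```

Run:
```python
from h import *
go(.5655,-.152,.09,-1.2)
```

```text
go [-0.1112  0.0034 -0.0054] spin 0.0 len 0.111 q [-0.36  0.53  0.42  1.96 -0.32  0.72  0.23] t 8.2 yaw -1.19 tilt [-5.9e-03 -4.0e-04 -1.0e+00]
```

Request:
send_rows(
  deltas="-0.03 0.001 0 0; -0.065 0.002 0 0; -0.095 0.002 0.01 0; -0.095 0.002 0.04 0; -0.095 0.002 0.04 0",
  claw=0,
)

```text
t: 8.7
eef_pos: [0.564, -0.1365, 0.0437]
tool_rot: [-0.002, 0.715, 0.699, -0.002]
contact_force: [-0.6, 0.6, -1.3]
gripper_width: 0.141
grasp_force: 0.0
```

Run:
```python
from h import *
w=snap('wrist','w3')
W,u,v=world(w,np.ones((480,640),bool)); C=w['img'][v,u].astype(int)
k=(abs(W[:,0]-.565)<.05)&(abs(W[:,1]+.04)<.06)&(abs(W[:,2]-.0353)<.006)&(C[:,0]>C[:,2]+25); print([np.round(x,1) for x in cv2.minAreaRect(W[k][:,:2].astype(np.float32)*1000)],k.sum(),np.median(W[k,2]))
o=bot.get_obs();print(o['eef_pos'],o['contact_force'],o['gripper_width'])
go(.5653,-.11,.026,-1.2)
```

```text
[array([567.2, -49.6]), array([51. , 62.4]), np.float64(88.9)] 32437 0.03695004195897905
[ 0.56506441 -0.13565869  0.04504728] [ 0.11568476 -0.44030133 -0.07040187] 0.05524807513374887
go [ 0.0256 -0.0002  0.0191] spin -0.0 len 0.032 q [-0.16  0.61  0.39  1.94 -0.36  0.66  0.43] t 8.75 yaw -1.22 tilt [-3.9e-03  9.0e-04 -1.0e+00]
```

View pics/w3.png

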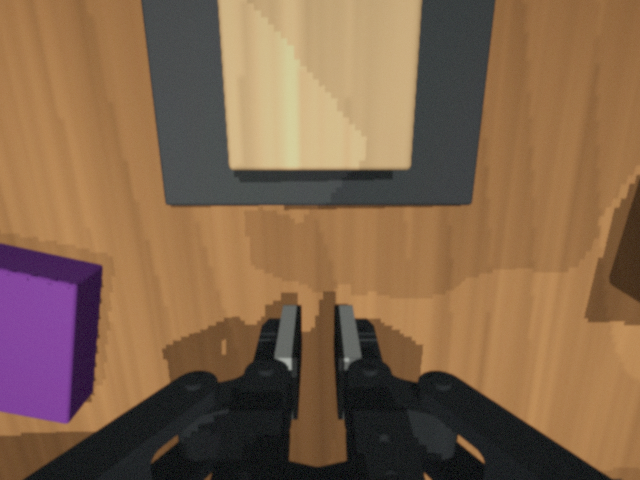

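The wrist view shows the blank flat on the shelf, centred and square, with its rear edge at row 168. The closing fingers line up with its middle (column 320).

Request:
send_rows(
  deltas="0 0.001 0.01 0; 0.005 0.001 0.019 0; 0.02 0.001 0.019 0; 0.035 0.001 0.019 0; 0.035 0.001 0.019 0",
)

```text
t: 9.25
eef_pos: [0.5689, -0.0965, 0.0273]
tool_rot: [-0.001, 0.713, 0.702, 0.001]
contact_force: [-0.5, -1.6, 0.0]
gripper_width: 0.001
grasp_force: 0.0
```

Run:
```python
from h import *
o=bot.get_obs();print(o['eef_pos'],o['contact_force'],o['gripper_width'])
go(.566,-.088,.026,-1.2)
```

```text
[ 0.56887439 -0.09648262  0.0273446 ] [-0.52672741 -1.60204729  0.02729305] 0.0011060551426783603
go [ 0.0084 -0.003   0.0014] spin 0.3 len 0.009 q [-0.22  0.63  0.37  1.96 -0.38  0.62  0.38] t 9.25 yaw -0.89 tilt [-0.      0.0022 -1.    ]
```

Request:
send_rows(
  deltas="0.004 -0.002 0 0; 0.01 -0.002 0 0; 0.018 -0.002 0 0; 0.026 -0.002 0 0; 0.034 -0.002 0 0",
)

```text
t: 9.75
eef_pos: [0.5671, -0.0665, 0.0274]
tool_rot: [0.0, 0.715, 0.7, 0.0]
contact_force: [-0.8, -0.8, 0.4]
gripper_width: -0.0
grasp_force: 0.3
```

Run:
```python
from h import *
o=bot.get_obs();print(o['eef_pos'],o['contact_force'],o['gripper_width'])
go(.5672,-.030,.026,-1.2)
```

```text
[ 0.56714267 -0.0664962   0.02736263] [-0.83495998 -0.79347997  0.41579695] -0.00047314667082502956
go [ 0.0365 -0.0007  0.0014] spin -0.0 len 0.037 q [-0.28  0.62  0.37  1.97 -0.38  0.61  0.33] t 9.75 yaw -1.21 tilt [ 2.e-04 -1.e-04 -1.e+00]
```

Request:
send_rows(
  deltas="0.007 0 0.001 0; 0.014 0 0.001 0; 0.021 0 0.001 0; 0.028 0 0.001 0; 0.035 0 0.001 0",
)

```text
t: 10.25
eef_pos: [0.5681, -0.0321, 0.0263]
tool_rot: [0.001, 0.715, 0.7, 0.0]
contact_force: [2.2, -5.4, -0.4]
gripper_width: 0.002
grasp_force: 2.3
```

Request:
send_rows(
  deltas="0.006 0 0 0; 0.012 0 0 0; 0.018 0 0 0; 0.024 0 0 0; 0.03 0 0 0",
)

```text
t: 10.75
eef_pos: [0.5688, -0.0026, 0.0265]
tool_rot: [0.001, 0.715, 0.699, -0.0]
contact_force: [1.4, -4.0, 0.6]
gripper_width: 0.002
grasp_force: 1.9
```

Run:
```python
from h import *
t=snap('top','t4'); w=snap('wrist','w4')
cv2.imwrite('pics/c4.png',cv2.resize(np.hstack([w['img'],cv2.resize(t['img'][140:340,200:467],(640,480))])[:,:,::-1],(800,300)))
o=bot.get_obs();print(o['eef_pos'],o['contact_force'],o['gripper_width'])
go(.5686,.03,.026,-1.2)
```

```text
[ 0.56849512 -0.00085496  0.02623974] [ 0.7210632  -0.53911296 -0.46213673] 0.0014942679266346567
go [ 0.0309 -0.0005  0.0003] spin 0.1 len 0.031 q [-0.4   0.62  0.38  1.98 -0.39  0.61  0.22] t 10.85 yaw -1.13 tilt [-0.e+00  6.e-04 -1.e+00]
```

View pics/c4.png

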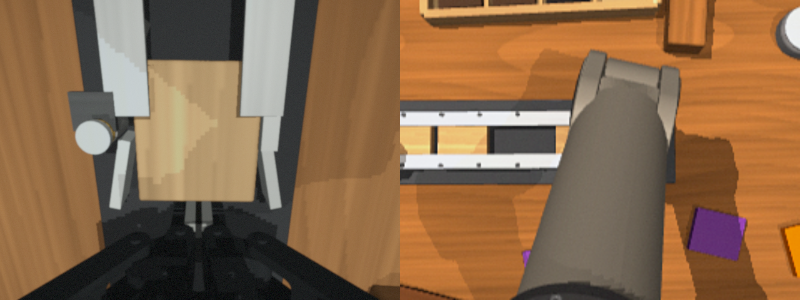

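The blank is in the gateway, square between the rails, with the gate open along its left side. Before closing up, I look for the stop block in the depth data.

```bash
python3 - <<'E' 2>/dev/null
from h import *
t=bot.read_camera('top');s=bot.read_camera('side')
for n,p in(('top',t),('side',s)):
    W,u,v=world(p,np.ones((480,640),bool)); C=p['img'][v,u].astype(int)
    print(n)
    for y in np.arange(.324,.394,.003):
        q=(abs(W[:,1]-y)<.0015)&(abs(W[:,0]-.573)<.015)
        if q.sum(): print(round(y,3),np.percentile(W[q,2]*1000,[5,50,95]).round(1),np.median(C[q],0).astype(int),q.sum())
r=t['img'][200:270,120:200]; cv2.imwrite('pics/z.png',cv2.resize(np.hstack([r,s['img'][155:225,260:340]]),(800,350),interpolation=cv2.INTER_CUBIC)[:,:,::-1])
E
```

```text
top
0.324 [32.1 34.1 36.8] [162 118  73] 19
0.327 [31.7 34.  36. ] [162 119  73] 17
0.33 [31.4 33.5 35.9] [167 121  74] 14
0.339 [ 9.3 10.8 12.5] [52 47 44] 13
0.342 [ 8.7 11.6 13.2] [40 40 44] 27
0.345 [ 8.8 12.1 14.6] [41 41 43] 14
0.348 [ 8.1 11.  13.3] [43 42 43] 16
0.351 [ 9.3 10.9 13. ] [42 42 43] 20
0.354 [ 8.3 10.7 13.4] [43 43 44] 18
0.357 [ 9.1 22.1 35.4] [14 15 15] 63
0.36 [29.8 33.1 34.5] [23 23 23] 20
0.363 [31.7 34.  35.6] [20 22 20] 18
0.366 [31.8 33.1 35.6] [22 21 19] 19
0.369 [29.8 35.7 54.4] [52 51 48] 33
0.372 [33.5 51.1 58.5] [68 63 63] 34
0.375 [33.1 37.7 58.4] [53 48 47] 25
0.378 [33.9 55.8 59.3] [25 22 23] 25
0.381 [34.1 56.8 58.3] [21 20 21] 17
0.384 [33.4 55.3 59.2] [19 18 19] 16
0.387 [173.8 226.8 304.1] [27 27 27] 339
0.39 [181.9 263.8 310.6] [15 14 14] 370
0.393 [243.  309.5 313. ] [36 31 32] 79
side
0.324 [31.8 32.9 35.6] [183 148 106] 12
0.327 [32.3 33.4 34.6] [180 146 103] 7
0.33 [33.7 33.7 33.7] [156 124  89] 1
0.333 [30.3 30.3 30.3] [183 148 105] 1
0.351 [25.7 25.9 26.1] [68 56 48] 2
0.354 [21.1 25.3 32. ] [62 54 48] 21
0.357 [18.3 26.5 32.3] [61 52 47] 31
0.36 [17.7 30.8 33.2] [62 53 47] 14
0.363 [30.4 32.2 34.7] [66 58 54] 9
0.366 [30.5 33.4 53.8] [81 75 73] 10
0.369 [31.3 46.4 55.8] [69 63 60] 28
0.372 [31.5 45.3 56.8] [90 84 82] 29
0.375 [33.7 46.6 55. ] [83 78 76] 12
0.378 [33.2 37.9 56.5] [87 82 80] 14
0.381 [ 32.6  56.1 206.4] [64 61 60] 11
0.384 [ 52.6 211.5 279.6] [62 60 60] 80
0.387 [172.6 224.4 295.5] [62 60 60] 296
0.39 [170.3 244.8 300.3] [47 46 43] 301
0.393 [165.1 258.1 303.6] [36 32 31] 91
```

View pics/z.png

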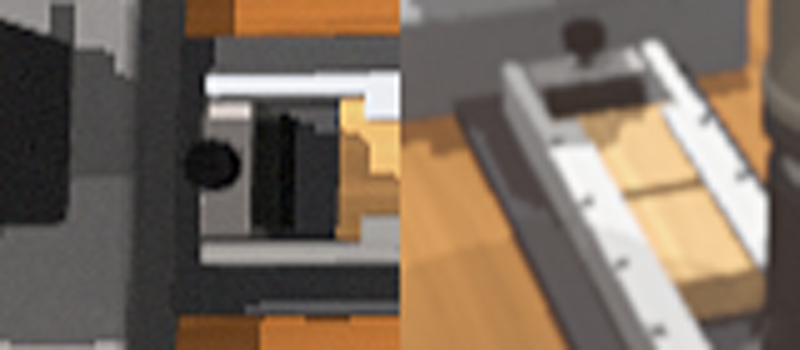

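Request:
send_rows(
  deltas="0.006 0 0 0; 0.012 0 0 0; 0.018 0 0 0; 0.024 0 0 0; 0.03 0 0 0",
)

```text
t: 11.45
eef_pos: [0.5688, 0.0288, 0.0262]
tool_rot: [-0.0, 0.714, 0.7, -0.0]
contact_force: [0.3, -2.5, -0.8]
gripper_width: -0.002
grasp_force: 1.1
```

Request:
send_rows(
  deltas="0.006 0 0 0; 0.012 0 0 0; 0.018 0 0 0; 0.024 0 0 0; 0.03 0 0 0",
)

```text
t: 11.95
eef_pos: [0.5698, 0.0586, 0.0263]
tool_rot: [0.0, 0.714, 0.7, 0.0]
contact_force: [0.8, -2.2, -0.9]
gripper_width: -0.002
grasp_force: 0.9
```

The close-up shows the stop's black face at y ≈ 0.357, about 22 mm beyond the front blank. The TCP should therefore end near y ≈ 0.13.

Request:
send_rows(
  deltas="0.006 0 0 0; 0.012 0 0 0; 0.018 0 0 0; 0.024 0 0 0; 0.029 0 0 0",
)

```text
t: 12.45
eef_pos: [0.5702, 0.0876, 0.0263]
tool_rot: [-0.0, 0.714, 0.7, 0.0]
contact_force: [1.2, -0.9, 0.5]
gripper_width: -0.006
grasp_force: 0.9
```

Request:
send_rows(
  deltas="0.004 0 0 0; 0.008 0 0 0; 0.012 0 0 0; 0.016 0 0 0; 0.02 0 0 0",
)

```text
t: 12.95
eef_pos: [0.5703, 0.1072, 0.0262]
tool_rot: [-0.0, 0.714, 0.7, -0.0]
contact_force: [0.4, -1.9, 1.1]
gripper_width: 0.001
grasp_force: 1.0
```

Request:
send_rows(
  deltas="0.002 0 0 0; 0.004 0 0 0; 0.006 0 0 0; 0.007 0 0 0; 0.008 0 0 0",
)

```text
t: 13.45
eef_pos: [0.5707, 0.115, 0.0262]
tool_rot: [-0.0, 0.714, 0.7, -0.0]
contact_force: [0.4, -2.6, 0.3]
gripper_width: -0.0
grasp_force: 0.8
```

Request:
send_rows(
  deltas="0.001 0 0 0; 0.002 0 0 0; 0.003 0 0 0; 0.004 0 0 0; 0.004 0 0 0",
)

```text
t: 13.95
eef_pos: [0.5709, 0.1193, 0.0263]
tool_rot: [-0.0, 0.714, 0.7, 0.0]
contact_force: [-0.9, -0.5, 1.0]
gripper_width: 0.0
grasp_force: 0.3
```

```bash
python3 - <<'E' 2>/dev/null
from h import *
t=bot.read_camera('top')
W,u,v=world(t,np.ones((480,640),bool)); C=t['img'][v,u].astype(int)
b=(W[:,1]>.3)&(W[:,1]<.375)&(abs(W[:,0]-.573)<.012)&(C[:,0]>C[:,2]+40)&(W[:,2]<.04)
print('row1 front',np.percentile(W[b,1],[90,97,100]))
o=bot.get_obs();print(o['eef_pos'],o['contact_force'])
E
```

```text
row1 front [0.33872063 0.3422117  0.3426095 ]
[0.57090882 0.11928154 0.02625713] [ 0.16729023 -0.64464059  1.11758651]
```

Request:
send_rows(
  deltas="0.0015 0 0 0; 0.003 0 0 0; 0.0045 0 0 0; 0.006 0 0 0; 0.006 0 0 0",
)

```text
t: 14.5
eef_pos: [0.571, 0.1255, 0.0263]
tool_rot: [-0.0, 0.714, 0.7, 0.0]
contact_force: [-0.6, -0.2, -0.6]
gripper_width: 0.002
grasp_force: 0.1
```

Request:
send_rows(
  deltas="0.001 0 0 0; 0.001 0 0 0",
)

```text
t: 14.7
eef_pos: [0.5711, 0.1261, 0.0263]
tool_rot: [-0.0, 0.714, 0.7, 0.0]
contact_force: [-0.1, -0.8, 0.3]
gripper_width: 0.0
grasp_force: 0.3
```

Request:
send_rows(
  deltas="0.001 0 0 0; 0.001 0 0 0",
)

```text
t: 14.9
eef_pos: [0.5711, 0.127, 0.0263]
tool_rot: [-0.0, 0.714, 0.7, 0.0]
contact_force: [-0.1, -0.8, -0.7]
gripper_width: -0.0
grasp_force: 0.4
```

Request:
send_rows(
  deltas="0.001 0 0 0; 0.001 0 0 0",
)

```text
t: 15.1
eef_pos: [0.5711, 0.1281, 0.0263]
tool_rot: [-0.0, 0.714, 0.7, 0.0]
contact_force: [0.1, -0.8, -0.9]
gripper_width: -0.001
grasp_force: 0.4
```

Request:
send_rows(
  deltas="0.001 0 0 0; 0.001 0 0 0",
)

```text
t: 15.3
eef_pos: [0.5711, 0.1291, 0.0263]
tool_rot: [-0.0, 0.714, 0.7, 0.0]
contact_force: [0.2, -0.8, -0.7]
gripper_width: 0.002
grasp_force: 0.4
```

Request:
send_rows(
  deltas="0.001 0 0 0; 0.001 0 0 0",
)

```text
t: 15.5
eef_pos: [0.5711, 0.1301, 0.0263]
tool_rot: [-0.0, 0.714, 0.7, 0.0]
contact_force: [0.1, -0.5, -0.3]
gripper_width: 0.001
grasp_force: 0.4
```

```bash
python3 - <<'E' 2>/dev/null
from h import *
t=bot.read_camera('top')
W,u,v=world(t,np.ones((480,640),bool)); C=t['img'][v,u].astype(int)
b=(W[:,1]>.3)&(W[:,1]<.375)&(abs(W[:,0]-.573)<.012)&(C[:,0]>C[:,2]+40)&(W[:,2]<.04)
print('row1 front',np.percentile(W[b,1],[90,97,100]))
o=bot.get_obs();print(o['eef_pos'],o['contact_force'])
E
```

```text
row1 front [0.34890582 0.35269728 0.35430555]
[0.57116648 0.13013539 0.0262914 ] [ 0.50766198 -0.288485   -0.82322961]
```

Request:
send_rows(
  deltas="0.001 0 0 0; 0.001 0 0 0",
)

```text
t: 15.75
eef_pos: [0.5712, 0.1311, 0.0263]
tool_rot: [-0.0, 0.714, 0.7, 0.0]
contact_force: [-0.3, -0.7, -1.4]
gripper_width: 0.001
grasp_force: 0.4
```

Request:
send_rows(
  deltas="0.0007 0 0 0; 0.0007 0 0 0",
)

```text
t: 15.95
eef_pos: [0.5712, 0.1313, 0.0263]
tool_rot: [0.0, 0.715, 0.7, -0.0]
contact_force: [-0.5, -1.7, 0.3]
gripper_width: -0.002
grasp_force: 1.0
```

Only 0.2 mm moved, grip force rising: contact with the stop is starting.

Request:
send_rows(
  deltas="0.0007 0 0 0; 0.0007 0 0 0",
)

```text
t: 16.15
eef_pos: [0.5712, 0.1315, 0.0263]
tool_rot: [0.0, 0.715, 0.699, -0.0]
contact_force: [-0.2, -4.5, 0.1]
gripper_width: 0.001
grasp_force: 2.1
```

Request:
send_rows(
  deltas="0.0005 0 0 0; 0.0005 0 0 0",
)

```text
t: 16.35
eef_pos: [0.5712, 0.1316, 0.0263]
tool_rot: [0.0, 0.715, 0.699, -0.0]
contact_force: [-0.1, -5.5, 1.2]
gripper_width: -0.002
grasp_force: 2.7
```

Request:
send_rows(
  deltas="0.0008 0 0 0; 0.0016 0 0 0; 0.0016 0 0 0; 0.0016 0 0 0; 0.0016 0 0 0",
)

```text
t: 16.85
eef_pos: [0.5712, 0.132, 0.0263]
tool_rot: [0.001, 0.715, 0.699, -0.001]
contact_force: [-1.0, -8.3, 1.6]
gripper_width: -0.004
grasp_force: 4.1
```

Request:
send_rows(
  deltas="0 0 0 0; 0 0 0 0; 0 0 0 0; 0 0 0 0; 0 0 0 0",
)

```text
t: 17.35
eef_pos: [0.5712, 0.132, 0.0263]
tool_rot: [0.001, 0.715, 0.699, -0.001]
contact_force: [0.1, -7.8, 1.4]
gripper_width: 0.002
grasp_force: 4.1
```

Request:
send_rows(
  deltas="-0.001 0 0 0; -0.002 0 0 0; -0.003 0 0 0; -0.0035 0 0 0; -0.0035 0 0 0",
)

```text
t: 17.85
eef_pos: [0.5712, 0.1314, 0.0263]
tool_rot: [-0.0, 0.714, 0.7, 0.0]
contact_force: [0.4, -1.6, -0.0]
gripper_width: 0.0
grasp_force: 1.1
```

Request:
send_rows(
  deltas="0 0 -0.01 0; 0 0 -0.025 0; 0 0 -0.045 0; 0 0 -0.08 0; 0 0 -0.12 0",
)

```text
t: 18.35
eef_pos: [0.5707, 0.1317, 0.1481]
tool_rot: [-0.0, 0.714, 0.7, -0.0]
contact_force: [0.2, -0.2, 0.5]
gripper_width: -0.003
grasp_force: 0.0
```

Request:
send_rows(
  deltas="-0.04 0 0 0; -0.08 0 0 0; -0.12 0 0 0; -0.12 0 0 0; -0.12 0 0 0",
)

```text
t: 18.85
eef_pos: [0.5692, 0.0106, 0.1478]
tool_rot: [0.0, 0.715, 0.699, 0.001]
contact_force: [-0.1, 0.0, 0.0]
gripper_width: 0.001
grasp_force: 0.0
```

```bash
python3 - <<'E' 2>/dev/null
from h import *
w=snap('wrist','w5'); t=snap('top','t5')
cv2.imwrite('pics/c5.png',cv2.resize(np.hstack([w['img'],cv2.resize(t['img'][170:290,130:290],(640,480))])[:,:,::-1],(800,300)))
W,u,v=world(t,np.ones((480,640),bool)); C=t['img'][v,u].astype(int)
q=(abs(W[:,0]-.573)<.012)&(W[:,1]>.05)&(W[:,1]<.37)
for a in np.arange(.12,.37,.003):
    k=q&(abs(W[:,1]-a)<.0015)
    if k.sum(): print(round(a*1000),int(np.median(W[k,2])*1000),int(np.median(C[k,0])),end=' | ')
print([(r['xyz'],r['confidence']) for n in ('blank_mid','gate_tip') for r in bot.landmark_of(w,n)])
print(bot.get_obs()['t'],bot.get_obs()['eef_pos'])
E
```

```text
120 11 71 | 123 11 71 | 126 11 71 | 129 10 72 | 132 10 73 | 135 11 33 | 138 11 32 | 141 32 133 | 144 33 225 | 147 34 222 | 150 35 220 | 153 35 221 | 156 33 221 | 159 33 220 | 162 33 219 | 165 34 221 | 168 33 220 | 171 35 221 | 174 34 221 | 177 33 229 | 180 34 233 | 183 34 232 | 186 34 233 | 189 34 233 | 192 35 233 | 195 34 233 | 198 35 232 | 201 33 232 | 204 34 232 | 207 33 234 | 210 34 238 | 213 32 130 | 216 34 234 | 219 35 233 | 222 34 232 | 225 34 233 | 228 34 232 | 231 34 233 | 234 35 233 | 237 34 232 | 240 32 233 | 243 35 233 | 246 33 232 | 249 33 232 | 252 34 232 | 255 33 233 | 258 35 232 | 261 34 232 | 264 33 232 | 267 34 232 | 270 33 232 | 273 34 232 | 276 34 233 | 279 33 232 | 282 35 234 | 285 34 227 | 288 34 233 | 291 34 233 | 294 33 233 | 297 35 233 | 300 34 233 | 303 34 232 | 306 35 232 | 309 33 232 | 312 33 232 | 315 34 232 | 318 33 167 | 321 34 152 | 324 34 152 | 327 35 152 | 330 35 150 | 333 33 150 | 336 34 150 | 339 35 150 | 342 33 151 | 345 35 150 | 348 33 157 | 351 34 151 | 354 34 161 | 357 32 16 | 360 33 20 | 363 33 20 | 366 32 19 | 369 35 38 | [([0.5787, 0.0523, 0.0283], 0.74)]
19.05 [0.56891415 0.01289701 0.14658144]
```

View pics/c5.png

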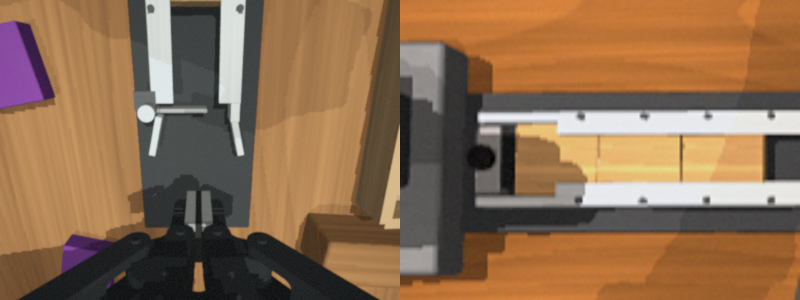

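The gate is shut straight across the lane. The row is closed up and against the stop, about 216 mm from rear face to stop.

```bash
python3 -c "
from station import bot
print(bot.hand_in())"
```

```text
the job is handed in; nothing more can be done
None
```

I handed the job in with no verdict returned: the blank is in the feed track, the row was pressed on the stop with about 8 N for roughly half a second and shows no gaps, the gate is shut, and no bystander was touched.

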